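# Fit the work lamp with two packs from the clip strip

## Task

The work lamp is out of power: pull the two long battery packs one at a time out of the sprung clips on the sloping strip, laying each flat in an empty bay of the lamp, lowered in by hand and not dropped, before you pull the next. With both bays filled, flip the lamp's toggle switch fully over. Leave the short pack in its clip and the jars, cork and scraper where they are.

Things in the scene. Friction and masses are not known exactly. Their poses are not given: they have to be found in the camera images.
- pack_a_mid (a point): Battery pack, black body 130 (x) x 30 (y) x 24 mm (z); on top at mid-length a grey grip fin 55 (x) x 16 (y) x 30 mm (z). 54 mm high in all, about 200 g. A ridge half-way along each side, 54 mm long, makes it 38 mm wide. Same both ways round. Point: its centre, 27 mm over the underside (3 mm above the body's top); own axes, z out of the fin's top. A long one, in one of three clips.
- pack_b_mid (a point): Battery pack, black body 130 (x) x 30 (y) x 24 mm (z); on top at mid-length a grey grip fin 55 (x) x 16 (y) x 30 mm (z). 54 mm high in all, about 200 g. A ridge half-way along each side, 54 mm long, makes it 38 mm wide. Same both ways round. Point: its centre, 27 mm over the underside (3 mm above the body's top); own axes, z out of the fin's top. The other long one.
- short_pack_mid (a point): Battery pack, black body 85 (x) x 30 (y) x 24 mm (z); on top at mid-length a grey grip fin 55 (x) x 16 (y) x 30 mm (z). 54 mm high in all, about 140 g. A ridge half-way along each side, 54 mm long, makes it 38 mm wide. Same both ways round. Point: its centre, 27 mm over the underside (3 mm above the body's top); own axes, z out of the fin's top. The short one: stays.
- strip: Fixed steel clip strip: a plate 170 mm long (uphill) x 270 mm wide that rises at 25 degrees in the strip's +x (away from the robot), on a flat foot. Origin: centre of the foot's underside; x uphill but level, y along the row, z up. Packs lie on the plate, length uphill, fins square out of the plate: 25 degrees from vertical, leaning to the strip's -x, roughly to the robot. A pack comes out only square to the plate.
- clip_mid (a point): The middle one of three clips, 80 mm apart along the strip's y: the point of the plate, 66 mm over the table, under that pack's centre. Two sprung steel jaws, 21 mm high over the plate, snap over a pack's side ridges; four fixed lugs 13 mm high stop it sliding. Pulled square off the plate a pack needs about 6 to 14 N over the first 5 mm, then gives; after 20 mm it is free.
- bay_right (a point): Centre of the floor, 28 mm over the table, of the battery bay next to the switch in the fixed work lamp. Axes are the lamp's: x along the bay, away from the robot; y across; z up. Each bay is an open trough 154 (x) x 52 mm (y) inside, walls 14 mm high; a long pack lies in it flat, length along x, fin up. The low flood head lies beyond in +x, up to 80 mm over the table.
- bay_left (a point): The same for the second bay, 80 mm farther in the lamp's +y. Both bays are empty at the start; either long pack may go in either.
- switch_tip (a point): Tip of the lamp's toggle switch: a grey lever about 70 mm long on a small black block on the lamp's base, 87 mm from the right bay's centre line in the lamp's -y. Off, it leans towards the robot (lamp's -x); pushed in the lamp's +x near the tip it swings over the top. Free room all round it on the near side.
- switch (a joint): Toggle switch angle in rad: about 0 off (leaning to the lamp's -x), 1.0 fully over to the lamp's +x (on). It stays where it is left.
- jar_1_mid (a point): Small closed glass jar with a twist cap, 60 mm across and 75 mm high, standing to the right of the strip; this point is about half-way up. Bystander.
- jar_2_mid (a point): The second such jar, standing beside the lamp. Bystander.
- cork_mid (a point): Cork stopper standing upright, 36 mm across the top and 40 mm high; this point is half-way up. Bystander.
- scraper_mid (a point): Green plastic scraper 210 mm long lying on the black silicone mat right of the strip; this point is half-way up its thickness, in the middle of its length. Bystander.
Things that resemble listed ones, but are neither listed nor needed, are in the scene too. Leave any orange or pink look-alike of the part that bears pack_a_mid alone.

How it is judged:
By the outcome, as a careful person would: the job done as asked, in the order asked, and still so for the second after the job is handed in, with the robot touching nothing.
It also fails if it takes over 67 s, if anything falls off the work surface, if the arm or the gripper's body presses on something with over 40 N, if the wrist force passes 120 N, or if a joint passes its speed limit or range.

## Robot

A 6-joint arm with a two-finger parallel gripper is mounted at the origin on the work surface. World frame = base frame: x ahead of the robot, y to its left, z up, the work surface at z = 0. Lengths are in m, angles in rad, forces in N, time in s.
With the tool pointing down it reaches from about 0.35 to 0.775 m from the base axis. Payload 7.3 kg.
Tool frame: the origin (TCP) lies at the very end of the fingers, on their centre line; the grasp point (between the pads) lies 19 mm behind it; z points along the fingers, y is the line along which they close (so a half turn about z gives the same grasp; the last joint's range is limited). The gripper opens to 92 mm and grips with 3 to 60 N. Pads are 19 mm wide; open, the fingers measure 130 mm over their backs; the gripper's body (75 mm by 190 mm) begins 47 mm behind the grasp point.
Start: joints at [1.186, 0.342, 1.524, -0, 1.275, -0.146], TCP at [0.124, 0.51, 0.227] pointing down, gripper open.
Joint ranges: [-2.53, 2.53], [-0.77, 2.02], [0.04, 2.7], [-1, 4.14], [0.28, 2.66], [-3.11, 3.11]. Speed limits (rad/s): [2.57, 2.57, 3.14, 3.14, 3.14, 3.14].

## Interface

Orientations are given as a rotation vector (axis times angle).
In Python, from plant import bot gives the robot as it stands.
- The arm moves only by the tool move_arm, never from a script. Its argument "steps" is text: rows parted by semicolons, each of 5 numbers parted by spaces: the opening, from 0 (shut) to 1 (fully open), then the shift along the tool's x, y, z in mm, then the turn about the tool's z in rad. A call has 1 to 5 rows; each row is the pose to reach, as a shift and turn from the pose commanded when the call began, along the tool's axes at that moment; what a row does not reach only later rows make up. A row lasts 1/8 s, in which the tool goes at most 62.5 mm and 10.7 degrees, less where a joint would pass 70% of its speed; a pose out of reach is approached as far as the arm can. A call with a gripper value outside its range is refused whole. The fingers move at their own pace and stop on an object; the grip force is fixed at half the most. Time passes only in rows, so rows that repeat a pose let the fingers close. It gives the time, the measured TCP pose, the force, the opening and the grip force at its end, in the units of the state.
- bot.observe(): the state, without advancing time (a new reading comes with each control period).
- bot.snapshot(name): name is "side" or "top"; returns (picture, depth): 384x512x3 uint8, red, green, blue; 384x512 float32, m along the optical axis (not along the pixel's ray), 0 where there is no reading.
- bot.camera_params(name): a dict with "intrinsics" (3x3 intrinsics, pixels), "world_from_camera" (4x4, takes a point from camera to world coordinates). Camera axes: x right, y down, z forward; pixel columns grow to the right and rows downward; lengths in m; the calibration is good to about 2 mm. A picture is of the moment at which its call begins. camera_params takes no time and is no camera call.
- bot.finish_job(): hands the job in; it is judged then, once.
The state is a dict: "time_s": time; "joint_pos": joint angles; "qvel": joint speeds; "joint_torque": joint torques, N m; "eef_pos": TCP position; "eef_rot": TCP orientation; "contact_force": force on the tool from outside, world axes, zero at the start; "wrist_torque": the same for the moment, N m; "grip_width": finger opening in m; "gripper_force": force on a finger pad.
Only numpy, scipy, OpenCV 4.12 (cv2) and the standard library are available. Lean on these libraries where they do the work, as an engineer would, in place of code of your own. Each camera call takes 0.05 s, during which the arm holds its last target. There are 200 camera calls.

## Working session

There is one attempt and no reset: what is moved stays moved. The work goes in short steps, Python scripts to look and compute and a tool call to move; the robot and the scene stay as the last step left them, time stands still between calls to the robot, and variables do not carry over. Pictures are saved under pics/ and viewed, at most 10 in all, crops included, and the job is handed in when it is done.

Besides the shell and the picture viewer there is one more tool, called by a JSON object that holds its "op" and its "data", one argument or row to a line. move_arm: Moves the arm, as the interface text tells. Its arguments: {"type":"object","properties":{"steps":{"type":"string"}},"required":["steps"]}

```bash
ls; mkdir -p pics
cat > h.py <<'E'
import numpy as np, cv2
from plant import bot
def snap(n,f=None):
    im,d=bot.snapshot(n)
    if f: cv2.imwrite('pics/'+f+'.png',im[:,:,::-1])
    return im,d
def cloud(n,d):
    p=bot.camera_params(n);K=p['intrinsics'];T=p['world_from_camera']
    v,u=np.mgrid[:d.shape[0],:d.shape[1]]
    c=np.stack([(u-K[0,2])/K[0,0]*d,(v-K[1,2])/K[1,1]*d,d],-1)
    return c@T[:3,:3].T+T[:3,3]
E
python3 - <<'E'
from h import *
np.set_printoptions(precision=4,suppress=True)
for n in('top','side'):
    im,d=snap(n,n+'0'); np.savez('/tmp/'+n+'0',im=im,d=d,P=cloud(n,d))
    print(n,bot.camera_params(n))
print(bot.observe())
a=cv2.imread('pics/top0.png');
E
```

```text
pics
top {'intrinsics': array([[410.0415,   0.    , 256.9625],
       [  0.    , 410.0415, 194.604 ],
       [  0.    ,   0.    ,   1.    ]]), 'world_from_camera': array([[-0.0059, -0.9827,  0.1853,  0.3382],
       [-1.    ,  0.0046, -0.0071, -0.0096],
       [ 0.0061, -0.1854, -0.9827,  1.4664],
       [ 0.    ,  0.    ,  0.    ,  1.    ]])}
side {'intrinsics': array([[372.0118,   0.    , 254.2389],
       [  0.    , 372.0118, 192.3905],
       [  0.    ,   0.    ,   1.    ]]), 'world_from_camera': array([[ 0.8319, -0.3181,  0.4547, -0.0094],
       [-0.5548, -0.4627,  0.6914, -0.933 ],
       [-0.0095, -0.8275, -0.5614,  0.8501],
       [ 0.    ,  0.    ,  0.    ,  1.    ]])}
{'time_s': 0.1, 'joint_pos': array([ 1.186 ,  0.3426,  1.5249, -0.    ,  1.2754, -0.146 ]), 'qvel': array([ 0.0001, -0.0035, -0.0013,  0.0007,  0.0014,  0.0007]), 'joint_torque': array([  0.0006, -43.2006, -24.4692,   0.0718,   0.0527,  -0.    ]), 'eef_pos': array([0.124 , 0.5098, 0.2261]), 'eef_rot': array([-0.3741, -3.1189,  0.0021]), 'contact_force': array([ 0.6778, -0.5237, -0.7912]), 'wrist_torque': array([ 0.0154,  0.002 , -0.0226]), 'gripper_force': 0.0, 'grip_width': 0.09180749808705782}
```

View pics/top0.png

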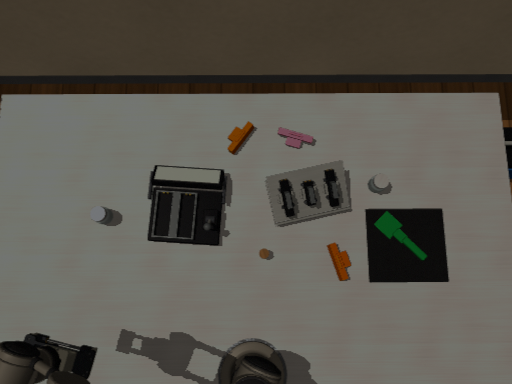

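View pics/side0.png

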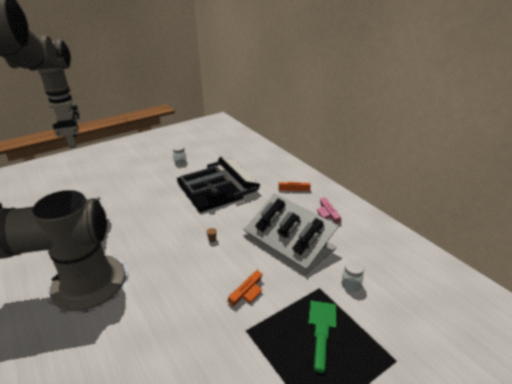

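The top view shows the lamp at (187,205) with its switch at (210,222), and the strip at (308,192). The strip holds packs at (288,197), (309,193) and (332,188). The orange and pink look-alikes are at (240,137), (296,137) and (340,262). The outer two packs look long and the middle one short. I'll confirm that in an enlarged crop.

Run:
```python
from h import *
a=cv2.imread('pics/top0.png')[150:260,140:360]
cv2.imwrite('pics/crop0.png',cv2.convertScaleAbs(cv2.resize(a,None,fx=3.6,fy=3.6,interpolation=cv2.INTER_CUBIC),alpha=1.5,beta=20))
np.set_printoptions(precision=3,suppress=True,linewidth=200)
z=np.load('/tmp/top0.npz');P=z['P'];im=z['im'].astype(int)
print('table z',np.median(P[280:320,300:340,2]))
for (u,v) in [(288,197),(309,193),(332,188),(298,195),(320,190),(187,205),(170,215),(205,200)]: print(u,v,P[v,u],im[v,u])
# strip mask: height > 15mm in strip window
m=np.zeros(P.shape[:2],bool);m[150:235,258:360]=1
g=m&(P[...,2]>0.012)
X=P[g];r=cv2.minAreaRect(X[:,:2].astype(np.float32));print('strip rect',r)
# light plate pixels: plane fit
pl=g&(im.sum(-1)>270)&(P[...,2]>.03);Q=P[pl];A=np.c_[Q[:,:2],np.ones(len(Q))]
for _ in range(4):
    c=np.linalg.lstsq(A,Q[:,2],rcond=None)[0];e=Q[:,2]-A@c;k=abs(e)<.004;Q=Q[k];A=A[k]
print('plane',c,len(Q),'slope',np.degrees(np.arctan(np.hypot(c[0],c[1]))),'dir',np.degrees(np.arctan2(c[1],c[0])))
n=np.array([-c[0],-c[1],1]);n/=np.linalg.norm(n)
h=(P-np.array([0,0,c[2]]))@n
for lo,hi in((.015,.033),(.040,.065)):
    k,l,st,ce=cv2.connectedComponentsWithStats((m&(h>lo)&(h<hi)).astype(np.uint8))
    for i in range(1,k):
        if st[i,4]>8: 
            Y=P[l==i];print(lo,st[i],Y.mean(0),h[l==i].mean(),cv2.minAreaRect(Y[:,:2].astype(np.float32)))
```

```text
table z 0.00040505981662286583
288 197 [ 0.583 -0.123  0.121] [51 52 50]
309 193 [ 0.597 -0.194  0.118] [42 43 41]
332 188 [ 0.614 -0.272  0.117] [41 41 39]
298 195 [ 0.601 -0.163  0.064] [87 85 78]
320 190 [ 0.617 -0.239  0.07 ] [88 85 78]
187 205 [0.574 0.229 0.025] [14 13 15]
170 215 [0.535 0.284 0.048] [60 60 58]
205 200 [0.592 0.166 0.021] [14 12 12]
strip rect ((0.5728412866592407, -0.14442229270935059), (0.2443351298570633, 0.4829235374927521), 33.28424072265625)
plane [0. 0. 0.] 0 slope 0.0 dir 0.0
0.015 [308 205  41  13 103] [ 0.552 -0.271  0.03 ] 0.030441213883829 ((0.5515672564506531, -0.27173179388046265), (0.01947888918220997, 0.14822189509868622), 12.914039611816406)
0.015 [282 214  26  10  59] [ 0.525 -0.15   0.03 ] 0.030024101479927286 ((0.5249664783477783, -0.15041670203208923), (0.01841804012656212, 0.09183496236801147), 12.684761047363281)
0.015 [275 220   6   5  11] [ 0.511 -0.089  0.031] 0.03102085108543997 ((0.5122007727622986, -0.08990375697612762), (0.012486107647418976, 0.01747724413871765), 44.72586441040039)
0.04 [293 185  55  29 559] [ 0.584 -0.239  0.052] 0.05172772739553234 ((0.5909385085105896, -0.23899048566818237), (0.07201185822486877, 0.19564159214496613), 9.598334312438965)
0.04 [270 199  24  20 194] [ 0.554 -0.095  0.053] 0.05308033464324109 ((0.5491220951080322, -0.09627367556095123), (0.0927581638097763, 0.047396469861269), 44.282867431640625)
```

View pics/crop0.png

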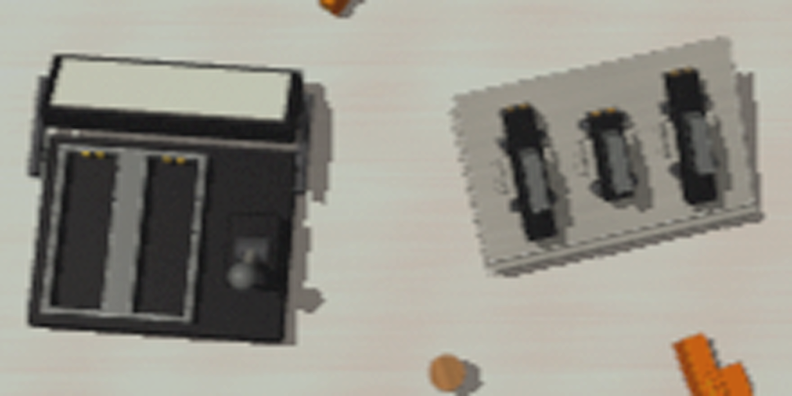

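Confirmed: the outer packs, (288,197) and (332,188), are the long ones. The middle pack, (309,193), is short and stays. The bays are at (163,213) and (187,213), and the toggle knob is at (207,226). Next I'll measure them.

Run:
```python
from h import *
np.set_printoptions(precision=4,suppress=True,linewidth=200)
z=np.load('/tmp/top0.npz');P=z['P'];im=z['im'].astype(int)
m=np.zeros(P.shape[:2],bool);m[158:228,262:354]=1
sat=im.max(-1)-im.min(-1)
Q=P[m&(P[...,2]>.035)&(P[...,2]<.1)&(im.sum(-1)>200)]
A=np.c_[Q[:,:2],np.ones(len(Q))]
for t in(.03,.015,.008,.005,.004,.004):
    c=np.linalg.lstsq(A,Q[:,2],rcond=None)[0];e=Q[:,2]-A@c;k=abs(e)<t;Q=Q[k];A=A[k]
print('plane',c,len(Q),'slope',np.degrees(np.arctan(np.hypot(c[0],c[1]))),'dir',np.degrees(np.arctan2(c[1],c[0])))
print('plate rect',cv2.minAreaRect(Q[:,:2].astype(np.float32)))
n=np.array([-c[0],-c[1],1]);n/=np.linalg.norm(n)
h=(P-np.array([0,0,c[2]]))@n
ux=np.array([c[0],c[1],0]);ux/=np.linalg.norm(ux);uy=np.array([-ux[1],ux[0],0]);up=np.cross(uy,n)
def rep(mask,tag):
    k,l,st,ce=cv2.connectedComponentsWithStats(mask.astype(np.uint8))
    for i in range(1,k):
        if st[i,4]>12:
            Y=P[l==i];a=Y@up;b=Y@uy
            mid=(a.max()+a.min())/2*up+(b.max()+b.min())/2*uy
            print(tag,st[i],'mean',Y.mean(0),'h',np.median(h[l==i]),'uphill',a.min(),a.max(),'y',b.min(),b.max(),b.mean())
rep(m&(h>.044)&(h<.066),'fin');rep(m&(h>.016)&(h<.034),'body')
# lamp
L=np.zeros_like(m);L[160:250,143:232]=1
Y=P[L&(P[...,2]>.015)];print('lamp z hist',np.histogram(Y[:,2],bins=np.arange(.01,.14,.006)))
rim=L&(im.sum(-1)>120)&(P[...,2]>.034)&(P[...,2]<.052)
R=P[rim][:,:2].astype(np.float32);print('rim',len(R),cv2.minAreaRect(R),cv2.boxPoints(cv2.minAreaRect(R)))
hd=L&(im.sum(-1)>300)&(P[...,2]>.06);print('head',hd.sum(),cv2.minAreaRect(P[hd][:,:2].astype(np.float32)))
for v in range(206,238,2): print(v,[int(1000*P[v,u,2]) for u in range(196,224,2)],[int(im[v,u].sum()) for u in range(196,224,2)])
```

```text
plane [ 0.435   0.0972 -0.1803] 1371 slope 24.02403702390897 dir 12.592465005361403
plate rect ((0.6111735105514526, -0.1968344748020172), (0.15846695005893707, 0.27030372619628906), 12.413243293762207)
fin [330 182   8  17  85] mean [ 0.6086 -0.2781  0.1157] h 0.053694837150310044 uphill 0.5057635627487995 0.5605258388755184 y -0.4126521875837202 -0.39655255375860576 -0.40413926103591086
fin [308 187   7  17  83] mean [ 0.5912 -0.2005  0.1154] h 0.052712623726163116 uphill 0.5048308636278713 0.5606406302932379 y -0.3334801048921675 -0.31657336854667684 -0.32452930098094296
fin [284 192   8  17  82] mean [ 0.5747 -0.1225  0.1161] h 0.05321691827759464 uphill 0.5060427187813787 0.5604540848561397 y -0.25341755131895877 -0.2368751980422386 -0.24483952235914824
body [324 169  15  38 287] mean [ 0.6232 -0.2731  0.0896] h 0.022940118022800673 uphill 0.46783391165572713 0.5994935838665105 y -0.42835405343761684 -0.38047138014865245 -0.4024119790454554
body [279 179  15  38 294] mean [ 0.5893 -0.1181  0.0898] h 0.023124700886982257 uphill 0.4692577960593803 0.6004251460122372 y -0.269230666
[... 2055 characters left out ...]
 122, 122, 125, 118, 57, 48, 46, 28, -8, -1] [31, 42, 44, 42, 145, 197, 140, 77, 40, 7, 11, 10, 130, 178]
228 [29, 28, 31, 53, 120, 124, 124, 52, 55, 46, 40, 26, 5, 2] [34, 45, 49, 34, 115, 151, 124, 62, 42, 11, 9, 6, 132, 177]
230 [28, 23, 25, 29, 27, 116, 27, 31, 27, 26, 27, 28, 6, 1] [30, 43, 45, 45, 47, 70, 57, 39, 18, 9, 4, 13, 131, 176]
232 [32, 27, 36, 24, 31, 22, 27, 24, 32, 26, 27, 30, 6, -2] [36, 45, 42, 43, 43, 37, 36, 42, 38, 38, 36, 12, 144, 180]
234 [23, 31, 28, 27, 25, 24, 25, 25, 26, 29, 31, 31, 2, 4] [43, 45, 47, 43, 45, 42, 42, 39, 43, 39, 42, 26, 157, 177]
236 [28, 32, 26, 30, 23, 25, 27, 27, 30, 26, 28, 24, -4, 6] [47, 47, 44, 43, 48, 46, 38, 41, 39, 40, 39, 20, 155, 266]
```

```bash
cat >> h.py <<'E'
def ray(n,u,v,z):
    p=bot.camera_params(n);K=p['intrinsics'];T=p['world_from_camera']
    d=T[:3,:3]@np.array([(u-K[0,2])/K[0,0],(v-K[1,2])/K[1,1],1]);return T[:3,3]+d*(z-T[2,3])/d[2]
E
python3 - <<'E'
from h import *
np.set_printoptions(precision=4,suppress=True,linewidth=200)
z=np.load('/tmp/top0.npz');P=z['P'];im=z['im'].astype(int)
s=im.sum(-1)
L=np.zeros(s.shape,np.uint8);L[189:242,150:199]=1
k,l,st,ce=cv2.connectedComponentsWithStats(((s>85)&(L>0)).astype(np.uint8))
i=1+np.argmax(st[1:,4]);print(st[i])
v,u=np.where(l==i);R=np.array([ray('top',a,b,.042)[:2] for a,b in zip(u,v)],np.float32)
r=cv2.minAreaRect(R);print('rim',r,cv2.boxPoints(r))
# bay floors: dark holes inside rim
hole=((l!=i)&(L>0)).astype(np.uint8)
k,l2,st2,ce=cv2.connectedComponentsWithStats(hole,connectivity=4)
for j in range(1,k):
    if st2[j,4]>100:
        v,u=np.where(l2==j);F=np.array([ray('top',a,b,.042)[:2] for a,b in zip(u,v)],np.float32);print('hole',st2[j],F.mean(0),cv2.minAreaRect(F))
hd=np.zeros(s.shape,np.uint8);hd[164:192,150:228]=1
v,u=np.where((hd>0)&(s>300)&(P[...,2]>.03));print('panel',u.min(),u.max(),v.min(),v.max(),cv2.minAreaRect(P[v,u][:,:2].astype(np.float32)),P[v,u][:,2].min(),P[v,u][:,2].max())
t=P[222:232,200:214];t=t[(t[...,2]>.11)&(t[...,2]<.135)];print('tip',t.mean(0),len(t))
t=P[214:221,205:213];t=t[(t[...,2]>.058)&(t[...,2]<.08)];print('lever base',t.mean(0))
# lamp near edge/head by height profile along bay dir
for u0 in(165,187): print([ (round(float(P[v,u0+(190-v)*-0.0 .__int__() if 0 else u0,0]),3),int(1000*P[v,u0,2])) for v in range(160,200,2)])
E
```

```text
[151 190  47  50 766]
rim ((0.5381510257720947, 0.27061980962753296), (0.14661265909671783, 0.1681363582611084), 85.8743667602539) [[0.449  0.2036]
 [0.6167 0.1915]
 [0.6273 0.3377]
 [0.4596 0.3498]]
hole [150 189  49  53 614] [0.529  0.2708] ((0.536660373210907, 0.27172839641571045), (0.1878366470336914, 0.1696433275938034), 1.1891040802001953)
hole [154 192  19  44 606] [0.5405 0.3104] ((0.5416291952133179, 0.3097037971019745), (0.05041240528225899, 0.152474045753479), 85.80876922607422)
hole [177 193  18  45 611] [0.5348 0.2305] ((0.5361190438270569, 0.22988083958625793), (0.050401050597429276, 0.15333640575408936), 85.82848358154297)
panel 155 223 164 182 ((0.5727279186248779, 0.11400431394577026), (0.5012806057929993, 0.17278514802455902), 46.812252044677734) 0.03786806242302099 1.4663852951797618
tip [0.4867 0.1475 0.1216] 48
lever base [0.5214 0.1477 0.0638]
[(0.745, 4), (0.739, 0), (0.732, -3), (0.713, 40), (0.703, 50), (0.694, 58), (0.685, 65), (0.68, 56), (0.67, 66), (0.662, 70), (0.655, 71), (0.646, 78), (0.642, 64), (0.649, -3), (0.636, 23), (0.628, 28), (0.619, 37), (0.613, 29), (0.605, 35), (0.599, 29)]
[(0.746, 0), (0.738, 2), (0.731, 0), (0.724, -2), (0.704, 45), (0.696, 49), (0.686, 56), (0.678, 60), (0.672, 58), (0.662, 69), (0.653, 76), (0.647, 72), (0.641, 66), (0.635, 59), (0.64, 2), (0.627, 29), (0.617, 42), (0.613, 26), (0.605, 28), (0.598, 28)]
```

```bash
cat >> h.py <<'E'
from scipy.spatial.transform import Rotation as Ro
def to(x,y,z,yaw=None,rot=None,pos=None):
    "shift (mm, tool axes) and turn to reach xyz with tool y at yaw deg"
    o=bot.observe();R=Ro.from_rotvec(o['eef_rot']).as_matrix();p=o['eef_pos'] if pos is None else np.array(pos)
    cur=np.degrees(np.arctan2(R[1,1],R[0,1]));s=R.T@(np.array([x,y,z])-p)*1000
    t=0 if yaw is None else -np.radians((yaw-cur+180)%360-180)
    print('t',round(o['time_s'],2),'at',p.round(4),'yaw',round(cur,1),'w',round(o['grip_width'],4),'-> shift',s.round(1),'turn',round(t,3))
E
python3 -c "
from h import *
to(.5805,-.1212,.2,102.5)"
```

```text
t 0.1 at [0.124  0.5098 0.2261] yaw 76.3 w 0.0918 -> shift [-592.7 -505.1   26.7] turn -0.457
```

{"op": "move_arm", "data": {
  "steps": "1 -43 -36 0 -0.04; 0.8 -86 -72 0 -0.08; 0.6 -129 -108 0 -0.12; 0.5 -172 -144 0 -0.16; 0.5 -215 -180 0 -0.2"
}}

```text
time_s: 0.72
eef_pos: [0.2911, 0.2828, 0.2266]
eef_rot: [0.058, 3.141, 0.0]
contact_force: [0.6, 0.6, -0.2]
grip_width: 0.056
gripper_force: 0.0
```

```bash
python3 -c "
from h import *
to(.5805,-.1212,.2,102.5)"
```

```text
t 0.72 at [0.2911 0.2828 0.2266] yaw 87.9 w 0.056 -> shift [-304.2 -393.    26.6] turn -0.255
```

{"op": "move_arm", "data": {
  "steps": "0.5 -36 -47 0 -0.05; 0.5 -73 -94 0 -0.1; 0.5 -109 -141 3 -0.15; 0.5 -146 -188 6 -0.2; 0.5 -182 -235 10 -0.255"
}}

```text
time_s: 1.35
eef_pos: [0.464, 0.0407, 0.2165]
eef_rot: [-0.341, 3.123, 0.0]
contact_force: [0.6, -0.0, 1.0]
grip_width: 0.0458
gripper_force: 0.0
```

```bash
python3 -c "
from h import *
to(.5805,-.1212,.2,102.5)"
```

```text
t 1.35 at [0.464  0.0407 0.2165] yaw 102.5 w 0.0458 -> shift [ -78.8 -183.2   16.5] turn -0.001
```

{"op": "move_arm", "data": {
  "steps": "0.5 -20 -46 4 0; 0.5 -40 -92 8 0; 0.5 -60 -137 12 0; 0.5 -79 -183 16 0; 0.5 -79 -183 40 0"
}}

```text
time_s: 1.98
eef_pos: [0.5817, -0.1227, 0.1766]
eef_rot: [-0.334, 3.121, -0.003]
contact_force: [-0.5, 0.1, -0.5]
grip_width: 0.046
gripper_force: 0.0
```

```bash
python3 -c "
from h import *
to(.5805,-.1212,.094,102.5)
im,d=snap('top','top1');snap('side','side1')
a=cv2.imread('pics/top1.png')[150:240,240:360];b=cv2.imread('pics/side1.png')[150:285,220:400]
a=cv2.resize(a,(533,400),interpolation=2);b=cv2.resize(b,(533,400),interpolation=2)
cv2.imwrite('pics/c1.png',cv2.convertScaleAbs(cv2.resize(np.hstack([a,b]),(800,300)),alpha=1.5))"
```

```text
t 1.98 at [ 0.5817 -0.1227  0.1766] yaw 102.2 w 0.046 -> shift [ 1.1  1.9 82.6] turn -0.005
```

View pics/c1.png

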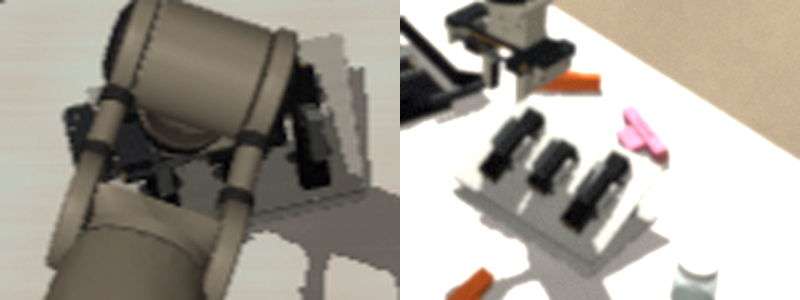

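The gripper hangs over the left pack, with its fingers straddling the fin line at crop (510,70). I'll descend.

{"op": "move_arm", "data": {
  "steps": "0.5 0 1 25 0; 0.5 0 1 50 0; 0.5 0 1 66 0; 0.5 0 1 76 0; 0.5 0 1 82 0"
}}

```text
time_s: 2.7
eef_pos: [0.5797, -0.1182, 0.0948]
eef_rot: [-0.339, 3.123, -0.0]
contact_force: [0.8, -0.7, 0.2]
grip_width: 0.0459
gripper_force: 0.0
```

```bash
python3 -c "
from h import *
to(.5805,-.1212,.094,102.5); print(bot.observe()['contact_force'])"
```

```text
t 2.7 at [ 0.5797 -0.1182  0.0948] yaw 102.4 w 0.0459 -> shift [-0.2 -3.1  0.8] turn -0.002
[ 0.79606916 -0.68090413  0.18126386]
```

{"op": "move_arm", "data": {
  "steps": "0.5 0 -3 1 0; 0.2 0 -3 1 0; 0 0 -3 1 0; 0 0 -3 1 0; 0 0 -3 1 0"
}}

```text
time_s: 3.32
eef_pos: [0.5805, -0.1221, 0.0939]
eef_rot: [-0.339, 3.122, -0.003]
contact_force: [1.1, -4.8, -0.5]
grip_width: 0.0155
gripper_force: 29.8
```

{"op": "move_arm", "data": {
  "steps": "0 1.3 0 -2.7 0; 0 2.5 0 -5.4 0; 0 4.2 0 -9 0; 0 5.9 0 -12.7 0; 0 8.5 0 -18 0"
}}

```text
time_s: 3.95
eef_pos: [0.5714, -0.123, 0.1118]
eef_rot: [0.339, -3.123, -0.001]
contact_force: [-0.6, -0.6, -2.7]
grip_width: 0.016
gripper_force: 29.9
```

{"op": "move_arm", "data": {
  "steps": "0 3 0 -6.3 0; 0 6 0 -13 0; 0 9.3 0 -20 0; 0 13 0 -28 0; 0 15 0 -38 0"
}}

```text
time_s: 4.58
eef_pos: [0.5568, -0.1263, 0.1503]
eef_rot: [0.339, -3.123, -0.0]
contact_force: [-0.2, 0.3, -1.3]
grip_width: 0.0155
gripper_force: 29.9
```

```bash
python3 -c "
from h import *
to(.5,.3,.2,85.9)
snap('side','side2')
b=cv2.imread('pics/side2.png')[130:280,200:400]
cv2.imwrite('pics/c2.png',cv2.convertScaleAbs(cv2.resize(b,(800,600),interpolation=2),alpha=1.5))"
```

```text
t 4.58 at [ 0.5568 -0.1263  0.1503] yaw 102.4 w 0.0155 -> shift [-35.9 428.5 -49.6] turn 0.288
```

View pics/c2.png

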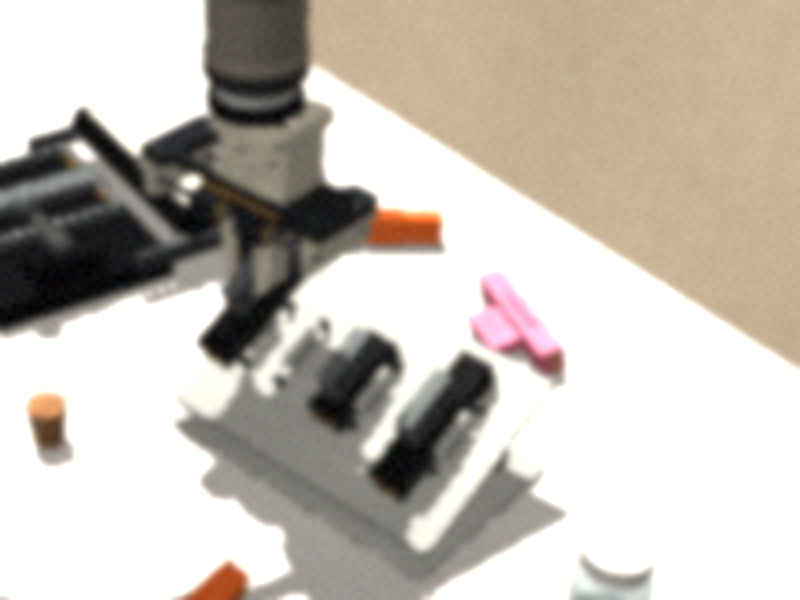

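The pack is out, held at 25° by its fin at crop (265,310). Next I carry it, raised, to the left bay.

{"op": "move_arm", "data": {
  "steps": "0 -5 45 -35 0.05; 0 -11 95 -60 0.1; 0 -17 150 -60 0.16; 0 -23 205 -60 0.22; 0 -29 260 -60 0.288"
}}

```text
time_s: 5.25
eef_pos: [0.5294, 0.1356, 0.2102]
eef_rot: [0.116, 3.139, 0.0]
contact_force: [-0.3, -1.0, -1.7]
grip_width: 0.0155
gripper_force: 29.9
```

```bash
python3 -c "
from h import *
to(.5167,.3117,.12,85.9)"
```

```text
t 5.25 at [0.5294 0.1356 0.2102] yaw 85.7 w 0.0155 -> shift [ 25.8 174.6  90.2] turn -0.003
```

{"op": "move_arm", "data": {
  "steps": "0 6 45 0 0; 0 13 90 0 0; 0 20 135 10 0; 0 26 175 45 0; 0 26 175 88 0"
}}

```text
time_s: 5.88
eef_pos: [0.5162, 0.3136, 0.1216]
eef_rot: [0.107, 3.137, 0.004]
contact_force: [1.7, -1.3, -3.8]
grip_width: 0.0159
gripper_force: 30.0
```

{"op": "move_arm", "data": {
  "steps": "0 0 0 0 0"
}}

```text
time_s: 6.0
eef_pos: [0.5139, 0.3097, 0.1186]
eef_rot: [-0.111, -3.133, 0.005]
contact_force: [0.5, -0.1, -2.9]
grip_width: 0.0159
gripper_force: 30.0
```

```bash
python3 -c "
from h import *
to(.5167,.3117,.082,85.9)
snap('side','side3');snap('top','top3')
b=cv2.imread('pics/side3.png')[110:230,150:310];a=cv2.imread('pics/top3.png')[150:255,130:250]
cv2.imwrite('pics/c3.png',cv2.convertScaleAbs(np.hstack([cv2.resize(b,(460,345),interpolation=2),cv2.resize(a,(340,345),interpolation=2)]),alpha=2,beta=20))"
```

```text
t 6.0 at [0.5139 0.3097 0.1186] yaw 85.9 w 0.0159 -> shift [-2.9  2.3 36.6] turn 0.001
```

View pics/c3.png

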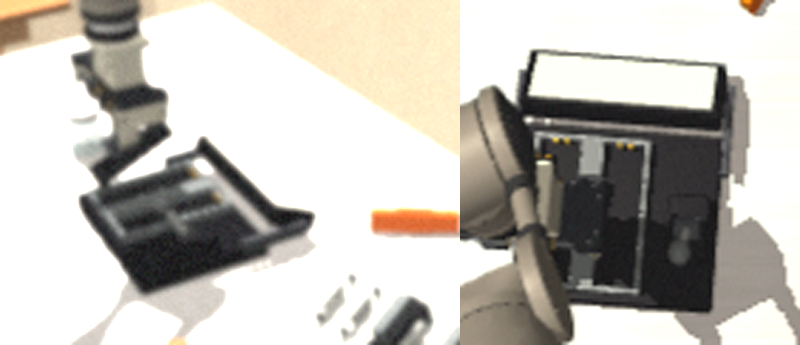

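The pack hangs tilted over the left bay, low end towards the robot (side crop (110,175)). I'll lower it until it touches.

{"op": "move_arm", "data": {
  "steps": "0 -2 1 12 0; 0 -2 1 20 0; 0 -2 1 26 0; 0 -2 1 30 0; 0 -2 1 33 0"
}}

```text
time_s: 6.72
eef_pos: [0.5184, 0.3112, 0.0886]
eef_rot: [0.113, 3.14, 0.0]
contact_force: [0.2, 0.3, -2.3]
grip_width: 0.0159
gripper_force: 30.0
```

```bash
python3 -c "
from h import *
to(.5167,.3117,.082,85.9);print(bot.observe()['contact_force'])
im,d=snap('side');P=cloud('side',d)
# pack points: in bay footprint frame
c,s=np.cos(np.radians(-4.1)),np.sin(np.radians(-4.1))
D=P-np.array([.5416,.3099,0]);X=D[...,0]*c+D[...,1]*s;Y=-D[...,0]*s+D[...,1]*c;Z=P[...,2]
m=(abs(Y)<.022)&(abs(X)<.08)&(Z>.045)&(Z<.15)&(im.sum(-1)<200)
for a in np.arange(-.08,.08,.01):
    k=m&(X>a)&(X<a+.01)
    if k.sum()>2: print(round(a+.005,3),k.sum(),Z[k].min().round(3),np.median(Z[k]).round(3),Z[k].max().round(3),Y[k].min().round(3),Y[k].max().round(3))
"
```

```text
t 6.72 at [0.5184 0.3112 0.0886] yaw 85.9 w 0.0159 -> shift [1.7 0.4 6.6] turn -0.0
[ 0.22728038  0.33938466 -2.25013461]
-0.075 11 0.046 0.054 0.061 -0.015 0.004
-0.065 14 0.047 0.058 0.066 -0.019 0.004
-0.055 23 0.046 0.063 0.104 -0.02 0.005
-0.045 35 0.046 0.076 0.105 -0.02 0.004
-0.035 33 0.052 0.081 0.128 -0.022 0.01
-0.025 21 0.055 0.076 0.104 -0.021 -0.01
-0.015 14 0.06 0.075 0.087 -0.021 -0.009
-0.005 16 0.063 0.085 0.104 -0.021 -0.008
0.005 19 0.068 0.086 0.096 -0.019 0.003
0.015 23 0.076 0.093 0.103 -0.021 0.014
0.025 17 0.076 0.095 0.104 -0.019 0.007
0.035 8 0.083 0.091 0.104 -0.021 -0.009
```

{"op": "move_arm", "data": {
  "steps": "0 0 0 3 0; 0 0 0 6 0; 0 0 0 8 0; 0 -3 0 9 0; 0 -3 0 9 0"
}}

```text
time_s: 7.4
eef_pos: [0.5219, 0.311, 0.0804]
eef_rot: [0.113, 3.138, 0.001]
contact_force: [-0.2, -1.3, 4.8]
grip_width: 0.0161
gripper_force: 30.0
```

{"op": "move_arm", "data": {
  "steps": "0 -3 0 1.8 0; 0 -6 0 4 0; 0 -9 0 6.3 0; 0 -12 0 9 0; 0 -12 0 9 0"
}}

```text
time_s: 8.02
eef_pos: [0.5335, 0.3101, 0.0702]
eef_rot: [-0.113, -3.139, -0.0]
contact_force: [0.6, -1.0, 1.6]
grip_width: 0.0157
gripper_force: 30.0
```

```bash
cat >> h.py <<'E'
def prof(cx,cy):
    im,d=snap('side');P=cloud('side',d)
    c,s=np.cos(np.radians(-4.1)),np.sin(np.radians(-4.1))
    D=P-np.array([cx,cy,0]);X=D[...,0]*c+D[...,1]*s;Y=-D[...,0]*s+D[...,1]*c;Z=P[...,2]
    m=(abs(Y)<.022)&(abs(X)<.085)&(Z>.045)&(Z<.15)&(im.sum(-1)<200)
    for a in np.arange(-.085,.085,.01):
        k=m&(X>a)&(X<a+.01)
        if k.sum()>2: print(round(a+.005,3),k.sum(),np.median(Z[k]).round(3),Z[k].max().round(3),Y[k].min().round(3),Y[k].max().round(3))
E
python3 -c "
from h import *
to(.5416,.3099,.0585,85.9);prof(.5416,.3099)"
```

```text
t 8.03 at [0.5335 0.3101 0.0702] yaw 85.9 w 0.0157 -> shift [-8.1  0.4 11.7] turn -0.0
-0.07 10 0.05 0.053 -0.02 0.003
-0.06 11 0.054 0.056 -0.02 0.003
-0.05 14 0.053 0.056 -0.02 0.004
-0.04 26 0.063 0.148 -0.02 0.009
-0.03 33 0.071 0.15 -0.021 0.011
-0.02 28 0.077 0.107 -0.021 0.016
-0.01 16 0.062 0.084 -0.022 -0.004
-0.0 16 0.061 0.085 -0.021 -0.009
0.01 17 0.063 0.083 -0.021 -0.005
0.02 17 0.066 0.071 -0.022 0.012
0.03 14 0.07 0.076 -0.019 0.003
0.04 25 0.069 0.078 -0.021 0.007
0.05 12 0.065 0.076 -0.017 0.0
```

It's pivoting flat as planned, now at about 12° tilt.

{"op": "move_arm", "data": {
  "steps": "0 -2.5 0 2.8 0; 0 -5 0 5.8 0; 0 -7.5 0 9 0; 0 -9 0 11.5 0; 0 -9 0 12 0"
}}

```text
time_s: 8.7
eef_pos: [0.5427, 0.3094, 0.0587]
eef_rot: [0.113, 3.139, 0.0]
contact_force: [0.2, -0.3, 3.3]
grip_width: 0.016
gripper_force: 30.0
```

```bash
python3 -c "
from h import *
to(.5416,.3099,.0585,85.9);prof(.5416,.3099)"
```

```text
t 8.7 at [0.5427 0.3094 0.0587] yaw 85.9 w 0.016 -> shift [1.2 0.4 0.2] turn -0.0
-0.07 7 0.049 0.051 -0.021 0.004
-0.06 10 0.05 0.053 -0.018 0.004
-0.05 10 0.052 0.053 -0.017 0.009
-0.04 16 0.05 0.145 -0.019 0.017
-0.03 37 0.078 0.148 -0.022 0.014
-0.02 32 0.067 0.149 -0.022 0.016
-0.01 28 0.071 0.133 -0.021 0.015
-0.0 9 0.052 0.086 -0.02 0.011
0.01 11 0.055 0.073 -0.022 -0.007
0.02 8 0.052 0.064 -0.018 -0.003
0.03 12 0.053 0.059 -0.019 0.005
0.04 14 0.053 0.056 -0.02 0.012
0.05 11 0.052 0.057 -0.019 0.011
0.06 3 0.052 0.053 -0.018 0.004
```

{"op": "move_arm", "data": {
  "steps": "0 0 0 1 0; 0 0 0 2 0; 0 0 0 2 0"
}}

```text
time_s: 9.12
eef_pos: [0.5435, 0.3094, 0.0574]
eef_rot: [0.113, 3.137, 0.001]
contact_force: [3.9, -1.1, 4.9]
grip_width: 0.0157
gripper_force: 30.0
```

{"op": "move_arm", "data": {
  "steps": "0.2 0 0 0 0; 0.3 0 0 0 0; 0.5 0 0 0 0; 0.5 0 0 -15 0; 0.5 0 0 -50 0"
}}

```text
time_s: 9.75
eef_pos: [0.5414, 0.3091, 0.1065]
eef_rot: [-0.113, -3.137, 0.002]
contact_force: [0.5, 0.7, -0.2]
grip_width: 0.0453
gripper_force: 0.0
```

{"op": "move_arm", "data": {
  "steps": "0.5 0 0 -40 0; 0.5 0 0 -70 0"
}}

```text
time_s: 10.0
eef_pos: [0.5427, 0.3097, 0.1799]
eef_rot: [0.113, 3.137, 0.002]
contact_force: [-0.7, 0.5, -0.9]
grip_width: 0.0462
gripper_force: 0.0
```

```bash
python3 -c "
from h import *
prof(.5416,.3099);to(.6144,-.2771,.2,102.5)"
```

```text
-0.07 6 0.051 0.052 -0.017 0.002
-0.06 9 0.05 0.053 -0.019 0.005
-0.05 12 0.05 0.055 -0.021 0.008
-0.04 8 0.051 0.052 -0.02 0.003
-0.03 21 0.06 0.081 -0.015 0.011
-0.02 19 0.063 0.081 -0.015 -0.004
-0.01 20 0.061 0.08 -0.017 -0.001
-0.0 20 0.063 0.081 -0.016 -0.003
0.01 21 0.059 0.081 -0.02 -0.003
0.02 12 0.063 0.074 -0.02 -0.006
0.03 11 0.051 0.053 -0.017 0.01
0.04 10 0.049 0.054 -0.02 0.004
0.05 9 0.05 0.053 -0.018 0.006
0.06 6 0.05 0.052 -0.019 0.01
t 10.05 at [0.5443 0.3104 0.184 ] yaw 85.9 w 0.0461 -> shift [-112.2 -580.9  -17.5] turn -0.29
```

Pack one lies flat: the body top is at 52 mm and the fin top at 81 mm all along. Next is the right pack.

{"op": "move_arm", "data": {
  "steps": "0.5 -11 -58 -5 -0.06; 0.5 -22 -116 -10 -0.12; 0.5 -33 -174 -15 -0.18; 0.5 -44 -232 -17 -0.24; 0.5 -55 -290 -17 -0.29"
}}

```text
time_s: 10.68
eef_pos: [0.5766, 0.0144, 0.1949]
eef_rot: [-0.345, 3.121, -0.0]
contact_force: [0.2, 0.0, 0.7]
grip_width: 0.0459
gripper_force: 0.0
```

```bash
python3 -c "
from h import *
to(.6144,-.2768,.2,102.5)"
```

```text
t 10.68 at [0.5766 0.0144 0.1949] yaw 102.6 w 0.0459 -> shift [  26.6 -292.5   -5.1] turn 0.002
```

{"op": "move_arm", "data": {
  "steps": "0.5 5 -58 -5 0; 0.5 10 -117 -5 0; 0.5 16 -176 -5 0; 0.5 22 -235 -5 0; 0.5 27 -292 -5 0.002"
}}

```text
time_s: 11.3
eef_pos: [0.6132, -0.2767, 0.1996]
eef_rot: [-0.338, 3.122, -0.001]
contact_force: [0.7, 0.6, 0.6]
grip_width: 0.0459
gripper_force: 0.0
```

{"op": "move_arm", "data": {
  "steps": "0.5 0 0 15 0; 0.5 0 0 15 0"
}}

```text
time_s: 11.55
eef_pos: [0.6123, -0.2739, 0.1822]
eef_rot: [0.338, -3.121, -0.004]
contact_force: [0.7, 0.3, -0.1]
grip_width: 0.046
gripper_force: 0.0
```

```bash
python3 -c "
from h import *
to(.6144,-.2768,.094,102.5)"
```

```text
t 11.55 at [ 0.6123 -0.2739  0.1822] yaw 102.4 w 0.046 -> shift [-1.7 -3.5 88.2] turn -0.003
```

{"op": "move_arm", "data": {
  "steps": "0.5 -1 -2 30 0; 0.5 -1 -2 55 0; 0.5 -1 -2 72 0; 0.5 -1 -2 82 0; 0.5 -1 -2 87 0"
}}

```text
time_s: 12.18
eef_pos: [0.6149, -0.276, 0.0968]
eef_rot: [-0.34, 3.123, -0.0]
contact_force: [-0.1, -0.2, -0.2]
grip_width: 0.0456
gripper_force: 0.0
```

```bash
python3 -c "
from h import *
to(.6144,-.2768,.094,102.5)"
```

```text
t 12.18 at [ 0.6149 -0.276   0.0968] yaw 102.4 w 0.0456 -> shift [ 0.6 -0.6  2.8] turn -0.001
```

{"op": "move_arm", "data": {
  "steps": "0.4 0 -1 2 0; 0.2 0 -1 2 0; 0 0 -1 2 0; 0 0 -1 2 0; 0 0 -1 2 0"
}}

```text
time_s: 12.8
eef_pos: [0.6152, -0.2783, 0.095]
eef_rot: [-0.338, 3.122, -0.002]
contact_force: [2.2, -4.2, -1.0]
grip_width: 0.016
gripper_force: 29.8
```

{"op": "move_arm", "data": {
  "steps": "0 1.3 0 -2.7 0; 0 2.5 0 -5.4 0; 0 4.2 0 -9 0; 0 5.9 0 -12.7 0; 0 8.5 0 -18 0"
}}

```text
time_s: 13.42
eef_pos: [0.6061, -0.2791, 0.1127]
eef_rot: [0.339, -3.123, -0.001]
contact_force: [-0.4, 0.2, -2.3]
grip_width: 0.0155
gripper_force: 29.9
```

{"op": "move_arm", "data": {
  "steps": "0 3 0 -6.3 0; 0 6 0 -13 0; 0 9.3 0 -20 0; 0 13 0 -28 0; 0 15 0 -50 0"
}}

```text
time_s: 14.05
eef_pos: [0.5909, -0.2821, 0.1622]
eef_rot: [0.339, -3.121, -0.003]
contact_force: [1.2, 0.4, -1.2]
grip_width: 0.0157
gripper_force: 29.9
```

```bash
python3 -c "
from h import *
to(.5125,.2318,.21,85.9);snap('side','side4')
b=cv2.imread('pics/side4.png')[130:280,200:400]
cv2.imwrite('pics/c4.png',cv2.convertScaleAbs(cv2.resize(b,(800,600),interpolation=2),alpha=1.5))"
```

```text
t 14.05 at [ 0.5909 -0.2821  0.1622] yaw 102.4 w 0.0157 -> shift [-33.5 518.8 -46.7] turn 0.288
```

View pics/c4.png

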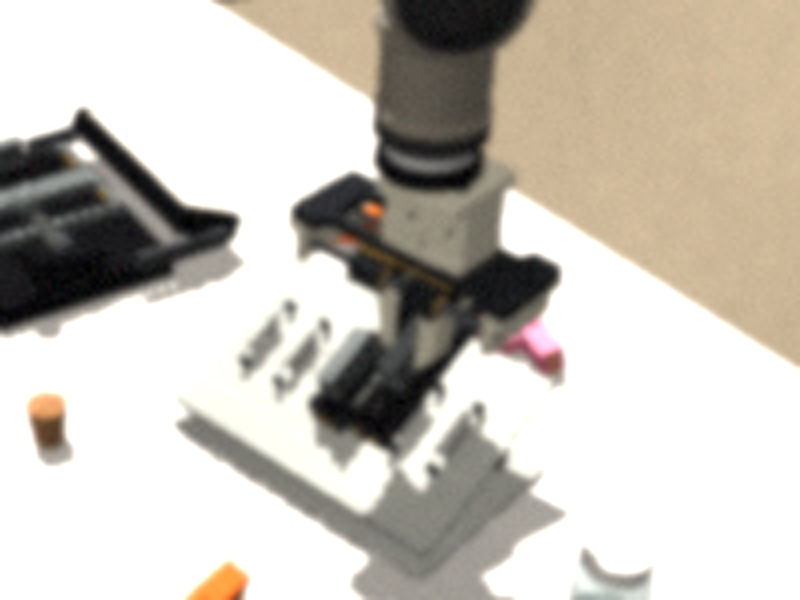

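The right pack is out, held at crop (430,370), and the short pack is still clipped at (340,385). I'll raise first, then carry it over.

{"op": "move_arm", "data": {
  "steps": "0 0 0 -48 0; 0 -4 58 -50 0.06; 0 -8 116 -50 0.13; 0 -12 174 -50 0.2; 0 -16 232 -50 0.288"
}}

```text
time_s: 14.72
eef_pos: [0.5572, -0.0507, 0.2129]
eef_rot: [0.118, 3.139, 0.0]
contact_force: [1.2, 0.5, -1.4]
grip_width: 0.0154
gripper_force: 30.0
```

```bash
python3 -c "
from h import *
to(.5125,.2318,.21,85.9)"
```

```text
t 14.72 at [ 0.5572 -0.0507  0.2129] yaw 85.7 w 0.0154 -> shift [ 65.7 278.4   2.9] turn -0.003
```

{"op": "move_arm", "data": {
  "steps": "0 13 55 0 0; 0 26 110 0 0; 0 39 166 0 0; 0 52 222 0 0; 0 65 278 3 0"
}}

```text
time_s: 15.35
eef_pos: [0.5125, 0.2313, 0.2102]
eef_rot: [0.113, 3.138, 0.001]
contact_force: [0.7, 0.3, -1.8]
grip_width: 0.0158
gripper_force: 30.0
```

{"op": "move_arm", "data": {
  "steps": "0 0 0 30 0; 0 0 0 70 0; 0 0 0 90 0; 0 0 0 90 0"
}}

```text
time_s: 15.85
eef_pos: [0.5118, 0.2293, 0.1184]
eef_rot: [-0.112, -3.136, 0.001]
contact_force: [-0.4, -0.1, -2.2]
grip_width: 0.0155
gripper_force: 30.0
```

```bash
python3 -c "
from h import *
to(.5125,.2318,.088,85.9);prof(.536,.23)"
```

```text
t 15.85 at [0.5118 0.2293 0.1184] yaw 85.9 w 0.0155 -> shift [-0.6  2.6 30.4] turn -0.0
-0.08 15 0.084 0.09 -0.02 0.008
-0.07 22 0.085 0.09 -0.021 0.015
-0.06 28 0.091 0.13 -0.02 0.01
-0.05 39 0.097 0.132 -0.021 0.009
-0.04 38 0.113 0.138 -0.02 0.003
-0.03 27 0.108 0.15 -0.021 0.01
-0.02 19 0.105 0.123 -0.022 -0.012
-0.01 14 0.111 0.119 -0.021 -0.006
-0.0 20 0.118 0.13 -0.021 0.001
0.01 21 0.121 0.13 -0.021 0.013
0.02 16 0.127 0.132 -0.021 0.001
0.03 17 0.121 0.139 -0.021 -0.012
0.04 4 0.127 0.136 -0.02 -0.017
```

{"op": "move_arm", "data": {
  "steps": "0 -3 1.5 12 0; 0 -3 1.5 20 0; 0 -3 1.5 26 0; 0 -3 1.5 30 0; 0 -3 1.5 33 0"
}}

```text
time_s: 16.52
eef_pos: [0.5159, 0.2308, 0.0865]
eef_rot: [0.113, 3.14, 0.0]
contact_force: [-0.5, 0.8, -0.9]
grip_width: 0.0158
gripper_force: 30.0
```

{"op": "move_arm", "data": {
  "steps": "0 0 0 2 0; 0 0 0 4 0; 0 0 0 6 0; 0 -1 0 7 0; 0 -1 0 7 0"
}}

```text
time_s: 17.15
eef_pos: [0.5191, 0.2307, 0.0817]
eef_rot: [0.112, 3.134, 0.001]
contact_force: [1.8, -1.8, 7.1]
grip_width: 0.0157
gripper_force: 30.0
```

```bash
python3 -c "
from h import *
to(.536,.23,.0585,85.9)"
```

```text
t 17.15 at [0.5191 0.2307 0.0817] yaw 85.9 w 0.0157 -> shift [-16.8   0.5  23.2] turn -0.0
```

{"op": "move_arm", "data": {
  "steps": "0 -3 0 1.8 0; 0 -6 0 4 0; 0 -9 0 6.3 0; 0 -12 0 9 0; 0 -12 0 9 0"
}}

```text
time_s: 17.77
eef_pos: [0.5301, 0.2299, 0.0716]
eef_rot: [0.113, 3.137, 0.001]
contact_force: [1.8, -0.2, 4.8]
grip_width: 0.0157
gripper_force: 30.0
```

{"op": "move_arm", "data": {
  "steps": "0 -2.5 0 2.8 0; 0 -5 0 5.8 0; 0 -7.5 0 9 0; 0 -8.5 0 12 0; 0 -8.5 0 12.5 0"
}}

```text
time_s: 18.4
eef_pos: [0.5394, 0.2292, 0.0592]
eef_rot: [0.113, 3.135, 0.001]
contact_force: [4.4, -2.1, 6.0]
grip_width: 0.0156
gripper_force: 30.0
```

```bash
python3 -c "
from h import *
to(.536,.23,.0575,85.9);prof(.536,.23)"
```

```text
t 18.4 at [0.5394 0.2292 0.0592] yaw 85.9 w 0.0156 -> shift [3.4 0.5 1.7] turn -0.0
-0.07 8 0.049 0.052 -0.016 0.007
-0.06 12 0.05 0.052 -0.022 0.011
-0.05 14 0.051 0.054 -0.021 0.012
-0.04 15 0.051 0.143 -0.018 0.012
-0.03 46 0.081 0.148 -0.021 0.022
-0.02 22 0.082 0.148 -0.021 0.015
-0.01 19 0.083 0.137 -0.015 0.021
-0.0 12 0.061 0.094 -0.021 0.01
0.01 8 0.051 0.06 -0.018 -0.008
0.02 11 0.052 0.069 -0.021 -0.003
0.03 10 0.053 0.056 -0.019 0.01
0.04 14 0.052 0.058 -0.018 0.01
0.05 13 0.052 0.057 -0.017 0.009
0.06 8 0.055 0.058 -0.015 0.006
```

Nearly flat, with the far end about 2 mm high. I'll press slightly more, then release.

{"op": "move_arm", "data": {
  "steps": "0 0 0 1 0; 0 0 0 2 0; 0 0 0 2.5 0; 0 0 0 2.5 0"
}}

```text
time_s: 18.95
eef_pos: [0.5399, 0.2295, 0.0572]
eef_rot: [0.113, 3.134, 0.002]
contact_force: [5.9, -1.7, 6.0]
grip_width: 0.0158
gripper_force: 30.0
```

{"op": "move_arm", "data": {
  "steps": "0.2 0 0 0 0; 0.3 0 0 0 0; 0.5 0 0 0 0; 0.5 0 0 -15 0; 0.5 0 0 -55 0"
}}

```text
time_s: 19.58
eef_pos: [0.5361, 0.229, 0.1102]
eef_rot: [-0.113, -3.135, 0.002]
contact_force: [1.0, 0.4, 0.6]
grip_width: 0.0455
gripper_force: 0.0
```

{"op": "move_arm", "data": {
  "steps": "0.3 0 0 -45 0; 0.1 0 0 -90 0; 0 0 0 -90 0"
}}

```text
time_s: 19.95
eef_pos: [0.5393, 0.2299, 0.2059]
eef_rot: [0.112, 3.131, 0.005]
contact_force: [-0.3, 0.1, -0.2]
grip_width: 0.0206
gripper_force: 0.0
```

```bash
python3 -c "
from h import *
prof(.536,.23);prof(.5416,.3099)
to(.445,.1493,.12,85.9)"
```

```text
-0.07 8 0.049 0.052 -0.019 0.013
-0.06 11 0.051 0.056 -0.017 0.01
-0.05 13 0.049 0.053 -0.018 0.014
-0.04 12 0.051 0.054 -0.021 0.006
-0.03 26 0.063 0.081 -0.018 0.011
-0.02 8 0.077 0.083 -0.017 0.006
-0.01 10 0.077 0.081 -0.011 0.006
-0.0 16 0.068 0.081 -0.02 -0.006
0.01 22 0.062 0.083 -0.016 -0.002
0.02 22 0.067 0.082 -0.018 0.006
0.03 9 0.051 0.053 -0.021 0.007
0.04 11 0.049 0.052 -0.019 0.012
0.05 12 0.051 0.052 -0.017 0.011
0.06 8 0.049 0.052 -0.018 0.016
-0.07 8 0.05 0.054 -0.017 0.004
-0.06 11 0.049 0.054 -0.021 0.002
-0.05 9 0.049 0.054 -0.021 0.005
-0.04 11 0.051 0.053 -0.018 0.004
-0.03 19 0.059 0.081 -0.019 0.011
-0.02 19 0.061 0.078 -0.017 -0.006
-0.01 20 0.063 0.079 -0.021 -0.005
-0.0 17 0.062 0.079 -0.019 -0.005
0.01 17 0.059 0.079 -0.021 -0.003
0.02 13 0.056 0.07 -0.021 -0.003
0.03 12 0.051 0.053 -0.019 0.015
0.04 10 0.05 0.053 -0.018 0.011
0.05 11 0.05 0.053 -0.018 0.011
0.06 5 0.049 0.053 -0.017 0.009
t 20.05 at [0.5372 0.2293 0.2014] yaw 85.9 w 0.0125 -> shift [ 86.3 -86.4  81.3] turn -0.0
```

Both packs lie flat (fins at 81 mm). Next I bring the closed fingers to the near side of the switch.

{"op": "move_arm", "data": {
  "steps": "0 40 -40 0 0; 0 80 -75 0 0; 0 88 -86 30 0; 0 88 -86 75 0; 0 88 -86 99 0"
}}

```text
time_s: 20.68
eef_pos: [0.4412, 0.1492, 0.0989]
eef_rot: [-0.113, -3.135, 0.001]
contact_force: [-0.3, 0.8, -0.3]
grip_width: 0.0005
gripper_force: 0.0
```

{"op": "move_arm", "data": {
  "steps": "0 0 0 0 0; 0 -10 0 0 0; 0 -20 0 0 0; 0 -30 0 0 0; 0 -40 0 0 0"
}}

```text
time_s: 21.3
eef_pos: [0.4842, 0.1469, 0.1021]
eef_rot: [0.113, 3.139, 0.0]
contact_force: [-1.3, -0.4, 1.7]
grip_width: 0.0005
gripper_force: 0.8
```

```bash
python3 -c "
from h import *
to(.54,.1437,.102,85.9)
im,d=snap('side','side5')
b=cv2.imread('pics/side5.png')[130:230,160:290]
cv2.imwrite('pics/c5.png',cv2.convertScaleAbs(cv2.resize(b,(780,600),interpolation=2),alpha=2.2,beta=10))"
```

```text
t 21.3 at [0.4842 0.1469 0.1021] yaw 85.9 w 0.0005 -> shift [-55.9   0.8   0.1] turn -0.0
```

View pics/c5.png

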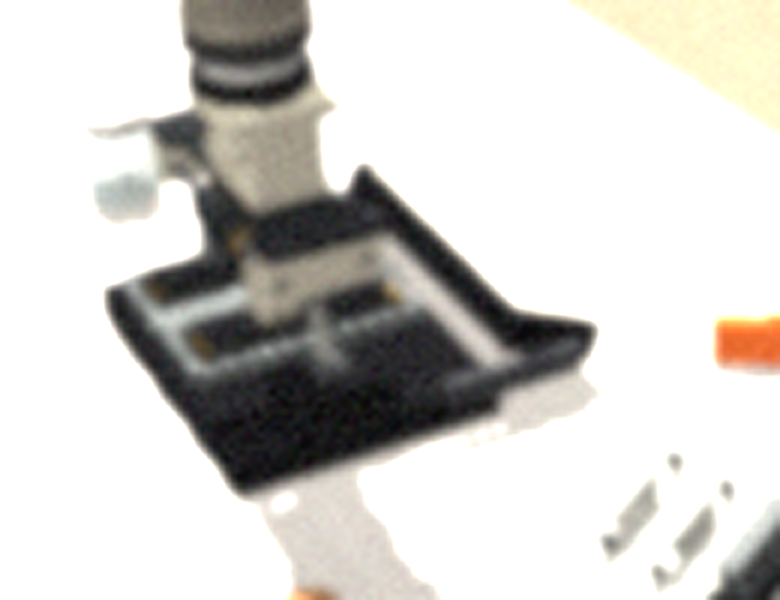

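The fingers have reached the lever at crop (322,335). I'll push it over.

{"op": "move_arm", "data": {
  "steps": "0 -11 0 0 0; 0 -22 0 0 0; 0 -33 0 0 0; 0 -44 0 0 0; 0 -52 0 0 0"
}}

```text
time_s: 21.98
eef_pos: [0.5304, 0.1434, 0.1009]
eef_rot: [-0.113, -3.126, 0.001]
contact_force: [-31.6, 2.7, 21.4]
grip_width: 0.0005
gripper_force: 15.7
```

{"op": "move_arm", "data": {
  "steps": "0 -3 0 0 0; 0 -6 0 0 0; 0 -6 0 0 0"
}}

```text
time_s: 22.35
eef_pos: [0.5305, 0.1435, 0.1009]
eef_rot: [-0.111, -3.115, 0.002]
contact_force: [-37.2, 2.4, 24.6]
grip_width: 0.0004
gripper_force: 18.9
```

It has reached a hard stop, so I'll back off and check.

{"op": "move_arm", "data": {
  "steps": "0 25 0 0 0; 0 60 0 -20 0; 0 100 0 -60 0; 0 120 -40 -100 0; 0 120 -90 -110 0"
}}

```text
time_s: 22.98
eef_pos: [0.4157, 0.0615, 0.2146]
eef_rot: [0.108, 3.134, 0.0]
contact_force: [1.1, -0.2, -0.6]
grip_width: 0.0009
gripper_force: 0.0
```

```bash
python3 -c "
from h import *
im,d=snap('top','top6');P=cloud('top',d);np.set_printoptions(precision=4,suppress=True)
w=P[195:235,196:220];w=w[(w[...,2]>.1)&(w[...,2]<.135)];print('tip',w.mean(0),len(w))
a=cv2.imread('pics/top6.png')[150:260,140:360]
cv2.imwrite('pics/c6.png',cv2.convertScaleAbs(cv2.resize(a,None,fx=3.6,fy=3.6,interpolation=2),alpha=1.7,beta=20))"
```

```text
tip [0.5522 0.1425 0.1195] 50
```

View pics/c6.png

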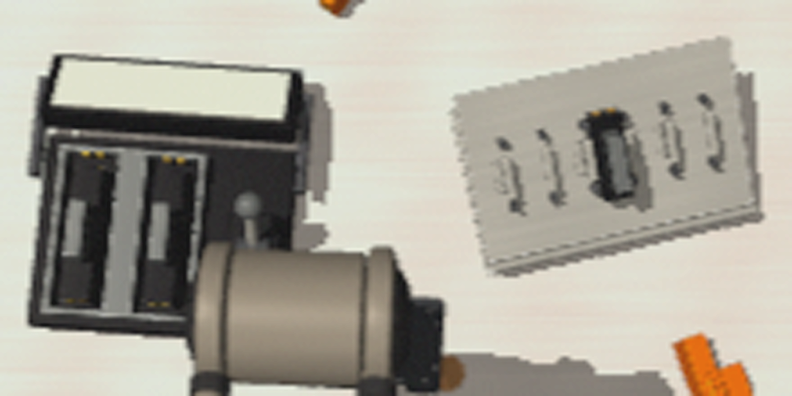

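Both packs lie in the bays. The lever knob is over at crop (248,205), having moved 65 mm from (207,226) to the hard stop. The short pack is still clipped.

```bash
python3 -c "
from plant import bot
print(bot.finish_job())"
```

```text
the job is handed in; nothing more can be done
None
```

Both long packs now lie flat in the lamp's bays, the switch is over against its stop, and the short pack is still in its clip; I handed the job in at about 23 s, though the fingers read about 45 N at the wrist against that stop, above the 40 N limit on arm and gripper-body contact if fingertips count, and the verdict was not shown.

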